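Put the marking-out tools back into their tray inlays

ROBOT

A 6-joint arm with a two-finger parallel gripper is mounted at the origin on the work surface. World frame = base frame: x ahead of the robot, y to its left, z up, the work surface at z = 0. Lengths are in mm, angles in rad, forces in N, time in s.
With the tool pointing down it reaches from about 350 to 725 mm from the base axis. Payload 6 kg.
Tool frame: the origin (TCP) lies between the finger pads; the fingertips stand env.tcp_to_tips ahead of it and the grasp point (between the pads) lies 3 mm ahead of it (env.tcp_to_tips is the distance from the TCP to the fingertips, in mm); z points along the fingers, y is the line along which they close (so a half turn about z gives the same grasp; the last joint's range is limited). The gripper opens to 85 mm and grips with 20 to 120 N. Pads are 22 mm wide; open, the fingers measure 114 mm over their backs; the gripper's body (76 mm by 85 mm) begins 54 mm behind the grasp point. The pads swing forward as they close: fully open they stand 13 mm farther back than shut.
Start: joints at [-0.805, 0.04, 0.085, 0, -1.615, -0.334], TCP at [251.108, -544.9, 214.761] pointing down, gripper open.
Joint ranges: [-2.56, 2.56], [-1.29, 2.01], [-1.08, 1.49], [-3.29, 1.98], [-2.81, -0.18], [-2.99, 2.99]. Speed limits (rad/s): [2.57, 2.57, 3.01, 3.14, 3.14, 3.14].

INTERFACE

Orientations are given as a unit quaternion [w, x, y, z].
In Python, from plant import telemetry, viewer, order, env gives the robot as it stands. The module is installed in compiled form; this text tells all that it offers.
- The arm moves only by the shell command python3 -m inch 'ROWS'. ROWS is JSON, a list of rows, each a list of 7 numbers: the finger opening in m, from 0 to 0.0854, then the shift along the tool's x, y, z in m, then the turn, a rotation vector about the tool's x, y, z in degrees. A call has 1 to 12 rows; each row is the pose to reach, as a shift and turn from the pose commanded when the call began, along the tool's axes at that moment; what a row does not reach only later rows make up. A row lasts 1/12 s, in which the tool goes at most 41.7 mm and 7.16 degrees, less where a joint would pass 70% of its speed; a pose out of reach is approached as far as the arm can. A call with a gripper value outside its range is refused whole. The fingers move at their own pace and stop on an object; the grip force is fixed at half the most. Time passes only in rows, so rows that repeat a pose let the fingers close. It gives the time, the measured TCP pose, the force, the opening and the grip force at its end, in the units of the state.
- telemetry.sense(): the state, without advancing time (a new reading comes with each control period).
- viewer.capture(name): name is "scene" or "side" or "wrist"; returns the picture (480x640x3 uint8, blue, green, red); there is no depth.
- viewer.calibration(name): a dict with "fx", "fy", "cx", "cy" (pixels), "R" (3x3) and "t" (3): a world point X has camera coordinates R X + t. Camera axes: x right, y down, z forward; pixel columns grow to the right and rows downward; lengths in mm; the calibration is good to about 2 mm. The wrist camera is an equidistant fisheye: a pixel r from the principal point sees the ray r / f radians off the axis. A picture is of the moment at which its call begins: read the wrist's pose just before it. calibration takes no time and is no camera call; for the wrist camera it gives the pose at the moment of the call.
- order.finish_job(): hands the job in; it is judged then, once.
The state is a dict: "clock": time; "joint_positions": joint angles; "joint_vel": joint speeds; "tau": joint torques, N m; "tool_pos": TCP position; "tool_rot": TCP orientation; "wrist_force": force on the tool from outside, world axes, zero at the start; "torque": the same for the moment, N m; "width": finger opening in mm; "grasp_force": force on a finger pad.
Only numpy, scipy, OpenCV 4.12 (cv2) and the standard library are available. Lean on these libraries where they do the work, as an engineer would, in place of code of your own. Each camera call takes 0.05 s, during which the arm holds its last target. There are 200 camera calls.

TASK

The marking-out is finished: put the two engineer's squares, the centre punch and the V-block away in the tool tray, each fully down in the recess that matches its shape and size, the V-block with its groove up. Leave the ink bottle and the triangular gusset plate where they are.

Things in the scene. Friction and masses are not known exactly. Their poses are not given: they have to be found in the camera images.
- large_square: Large engineer's square, steel, 0.31 kg, flat: dark bar (stock) 80 mm long (x), 24 wide (y), 18 thick (z up); thin bright blade off one end of it towards -y, 125 mm over all in y. Origin: underside of the stock, mid-width, 32 mm from its free end; stock x -32 to 48 mm; blade x 26 to 48, y -12 to -113 mm, 2.5 mm thick at the stock's mid-thickness.
- small_square: Small engineer's square, steel, 0.13 kg, flat, same build: stock 50 mm long (x), 18 wide (y), 16 thick (z up); blade towards -y, 75 mm over all in y. Origin: underside of the stock, mid-width, 13 mm from its free end; stock x -13 to 37 mm; blade x 21 to 37, y -9 to -66 mm, 2.5 mm thick at the stock's mid-thickness.
- centre_punch: Centre punch, steel, 0.16 kg, lying on its side: octagonal bar 16 mm across flats, 130 mm long over all along its y, tapering to a point at y = -65 mm. Origin: at mid-length, on the underside. The full octagon runs from y = -33 to +53 mm. z up.
- v_block: V-block, bright steel, 0.48 kg: block 36 mm wide (its x), 60 mm long (its y), 34 mm high, with a V-groove along y in its top (26 mm wide, 13 mm deep). Origin: centre of its underside. z up.
- inlay_large_square: Fixed plastic tile of the tool tray, 115 (x) by 160 mm (y), black, with a blue-floored recess 4 mm deep. Origin: centre of its underside, 3 mm above the bench; recess floor 4 mm, black top and tray rim 8 mm above the origin. Recess: the large square's L widened 9 mm all round, 98 by 143 mm. Square centred in it: its origin at x -8, y +50.5 mm here, axes parallel (blade to -y).
- inlay_small_square: Fixed plastic tile of the tool tray, 115 (x) by 160 mm (y), black, with a blue-floored recess 4 mm deep. Origin: centre of its underside, 3 mm above the bench; recess floor 4 mm, black top and tray rim 8 mm above the origin. Recess: the small square's L widened 9 mm all round, 68 by 93 mm. Square centred in it: its origin at x -12, y +28.5 mm here, axes parallel (blade to -y).
- inlay_centre_punch: Fixed plastic tile of the tool tray, 115 (x) by 160 mm (y), black, with a blue-floored recess 4 mm deep. Origin: centre of its underside, 3 mm above the bench; recess floor 4 mm, black top and tray rim 8 mm above the origin. Recess for the centre punch: central narrow rectangle 36 (x) by 148 mm (y); the punch lies along y, either way round.
- inlay_v_block: Fixed plastic tile of the tool tray, 115 (x) by 160 mm (y), black, with a blue-floored recess 4 mm deep. Origin: centre of its underside, 3 mm above the bench; recess floor 4 mm, black top and tray rim 8 mm above the origin. Recess for the V-block: central rectangle 54 (x) by 78 mm (y); the block's length lies along y, either way round.
- ink_bottle: Bystander: small amber bottle of marking ink with a black cap, 44 mm in diameter, 95 mm tall, standing. Origin: centre of its underside. To be left alone.
- gusset: Bystander: flat triangular steel gusset plate, right-angled, legs 100 mm along its x and y, 8 mm thick. Origin: under its centroid. To be left alone.
There are look-alikes about, which are no part of the job. Leave any turquoise or white look-alike of the inlay_large_square alone.

How it is judged (in metres and radians):
At the end, for the whole second after the job is handed in: Each tool rests flat on the floor of its own recess (underside within 2.5 mm of it, tilt under 0.05 rad, V-block groove up), within 12 mm in x and y of the middle and aligned within 0.26 rad, the squares the way round the recess shows; all released (x of large_square in the frame of inlay_large_square between -0.02 and 0.004 m and y of large_square in the frame of inlay_large_square between 0.0385 and 0.0625 m and z of large_square in the frame of inlay_large_square below 0.0065 m and angle between each of large_square, small_square, centre_punch, v_block's own z axis and vertical below 0.05 rad and angle between the y axis of large_square and the y axis of inlay_large_square, either way round below 0.26 rad and y of inlay_large_square in the frame of large_square below -0.012 m and linear speed of each of large_square, small_square, centre_punch, v_block below 0.01 m/s and angular speed of each of large_square, small_square, centre_punch, v_block below 0.1 rad/s and x of small_square in the frame of inlay_small_square between -0.024 and 0 m and y of small_square in the frame of inlay_small_square between 0.0165 and 0.0405 m and z of small_square in the frame of inlay_small_square below 0.0065 m and angle between the y axis of small_square and the y axis of inlay_small_square, either way round below 0.26 rad and y of inlay_small_square in the frame of small_square below -0.012 m and x of centre_punch in the frame of inlay_centre_punch between -0.012 and 0.012 m and y of centre_punch in the frame of inlay_centre_punch between -0.012 and 0.012 m and z of centre_punch in the frame of inlay_centre_punch below 0.0065 m and angle between the y axis of centre_punch and the y axis of inlay_centre_punch, either way round below 0.26 rad and x of v_block in the frame of inlay_v_block between -0.012 and 0.012 m and y of v_block in the frame of inlay_v_block between -0.012 and 0.012 m and z of v_block in the frame of inlay_v_block below 0.0065 m and angle between the y axis of v_block and the y axis of inlay_v_block, either way round below 0.26 rad); the robot touches nothing.
It fails at once if the ink bottle is shifted by more than 15 mm or tipped (distance of ink_bottle from where it was at the start of the episode above 0.015 m or angle between ink_bottle's own z axis and vertical above 0.3 rad).
It fails at once if the gusset plate is shifted by more than 15 mm (distance of gusset from where it was at the start of the episode above 0.015 m).
It also fails if it takes over 99 s, if anything falls off the work surface, if the arm or the gripper's body presses on something with over 40 N, if the wrist force passes 120 N, or if a joint passes its speed limit or range.

## Working session

There is one attempt and no reset: what is moved stays moved. The work goes in short steps, Python scripts to look and compute and a shell command to move; the robot and the scene stay as the last step left them, time stands still between calls to the robot, and variables do not carry over. Pictures are saved under pics/ and viewed, at most 14 in all, crops included, and the job is handed in when it is done.

```bash
mkdir -p pics; python3 - <<'E'
from plant import telemetry, viewer, env
import cv2
for n in("scene","side","wrist"):
    im=viewer.capture(n);cv2.imwrite(f"pics/{n}0.png",im)
    c=viewer.calibration(n);print(n,c)
print(telemetry.sense(),env.tcp_to_tips)
E
```

```text
scene {'fx': 487.6868425830636, 'fy': 487.6868425830636, 'cx': 319.07124286038936, 'cy': 253.34546740307638, 'R': array([[ 0.28848384,  0.95733052,  0.01718575],
       [ 0.6493364 , -0.18241854, -0.73829921],
       [-0.70366136,  0.22414673, -0.67425435]]), 't': array([-252.83196709, -290.53223281, 1472.03201106])}
side {'fx': 569.5386920980214, 'fy': 569.5386920980214, 'cx': 320.87699545835164, 'cy': 242.64731582208015, 'R': array([[-0.9574312 , -0.2884652 ,  0.01064558],
       [-0.23378809,  0.75326772, -0.61476082],
       [ 0.16931813, -0.59108   , -0.78864175]]), 't': array([ 521.32204172,   65.95227844, 1230.31725425])}
wrist {'fx': 371.64829954431775, 'fy': 371.64829954431775, 'cx': 322.24171519842065, 'cy': 242.46259655970152, 'R': array([[-0.41930373,  0.90784338,  0.00218757],
       [ 0.85957873,  0.39623429,  0.32268065],
       [ 0.2920767 ,  0.13718159, -0.94650537]]), 't': array([599.13841624, -40.94021352, 381.73308448])}
{'clock': 0.15, 'joint_positions': array([-8.05283846e-01,  4.06996896e-02,  8.40838710e-02, -3.40348544e-04,
       -1.61546719e+00, -3.33687651e-01]), 'joint_vel': array([ 0.00028117, -0.00085511,  0.00355189,  0.00032604, -0.00106678,
        0.00031287]), 'tau': array([-1.92257830e-03, -3.68617237e+01,  3.47692823e+01,  6.93637267e+00,
       -4.37638591e-03, -8.37085793e-06]), 'tool_pos': array([ 251.06900176, -544.66803984,  214.0168758 ]), 'tool_rot': array([-1.91074455e-04, -2.14246016e-01,  9.76779505e-01,  6.37402798e-04]), 'wrist_force': array([ 1.54151512,  0.74224168, -0.08176065]), 'torque': array([ 0.05237669, -0.0442486 , -0.02287561]), 'grasp_force': 0.0, 'width': 85.33080599587618} 22.0
```

View pics/scene0.png

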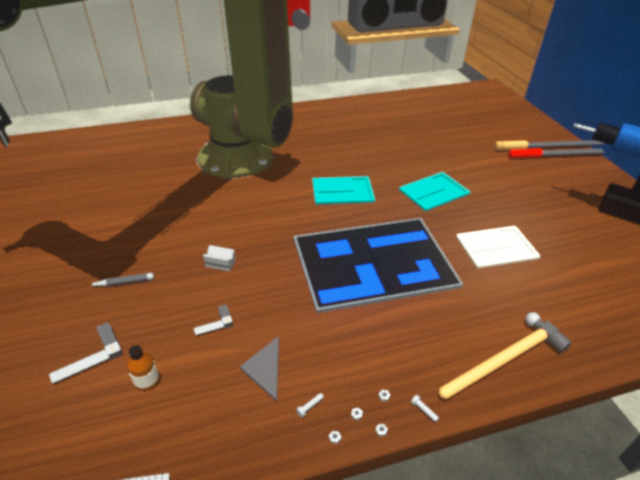

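View pics/side0.png

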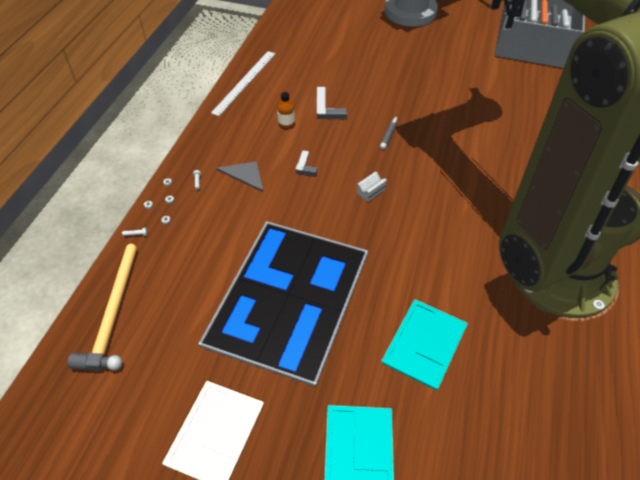

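```bash
cat >h.py <<'E'
import numpy as np,cv2
from plant import viewer,telemetry
def P(n,uv,z,c=None):
    c=c or viewer.calibration(n);u=np.atleast_2d(np.asarray(uv,float))
    xy=(u-[c['cx'],c['cy']])/c['fx']
    if n=='wrist':
        r=np.linalg.norm(xy,axis=1,keepdims=True)+1e-12
        d=np.hstack([xy/r*np.sin(r),np.cos(r)])
    else: d=np.hstack([xy,np.ones((len(u),1))])
    R=c['R'];o=-R.T@c['t'];d=d@R
    return (o+d*((z-o[2])/d[:,2])[:,None])[:,:2]
def proj(n,X,c=None):
    c=c or viewer.calibration(n);q=np.asarray(X,float)@c['R'].T+c['t']
    if n=='wrist':
        rr=np.linalg.norm(q[:,:2],axis=1,keepdims=True)+1e-12
        xy=q[:,:2]/rr*np.arctan2(rr,q[:,2:])
    else: xy=q[:,:2]/q[:,2:]
    return xy*c['fx']+[c['cx'],c['cy']]
def ortho(n,im,x0,x1,y0,y1,z,s,c=None):
    # rows: x decreasing downward (far up), cols: y decreasing to right
    xs=np.arange(x1,x0,-1/s);ys=np.arange(y1,y0,-1/s)
    Y,X=np.meshgrid(ys,xs);p=proj(n,np.stack([X,Y,0*X+z],-1).reshape(-1,3),c).reshape(*X.shape,2).astype(np.float32)
    return cv2.remap(im,p[...,0],p[...,1],cv2.INTER_CUBIC)
E
python3 - <<'E'
from h import *
for n in("scene","side"):
    im=cv2.imread(f"pics/{n}0.png").astype(int)
    m=((im[...,0]>150)&(im[...,2]<90)&(im[...,1]<150)).astype(np.uint8)
    if n=='scene': m[:200]=0
    k,l,st,ce=cv2.connectedComponentsWithStats(m)
    for i in range(1,k):
        if st[i,4]>100:
            cs,_=cv2.findContours((l==i).astype(np.uint8),0,2)
            w=P(n,cs[0][:,0],7).astype(np.float32)
            r=cv2.minAreaRect(w);print(n,ce[i].round(),np.round(r[0],1),np.round(r[1],1),round(r[2],1))
    im=cv2.imread(f"pics/{n}0.png")
    pts={'scene':dict(lsq=(85,350),ssq=(215,320),p=(123,280),v=(219,257),ink=(144,370),g=(265,367)),'side':dict(lsq=(328,105),ssq=(306,166),p=(389,132),v=(371,187),ink=(286,118),g=(245,173))}[n]
    for k,v in pts.items(): print(n,k,P(n,v,8).round())
a=ortho('scene',cv2.imread('pics/scene0.png'),330,730,-420,-20,8,1)
print(a.shape)
b=ortho('side',cv2.imread('pics/side0.png'),330,730,-420,-20,8,1)
cv2.imwrite('pics/o.png',np.hstack([a,b]))
E
```

```text
scene [397. 239.] [488.4 317.4] [149.5  36.2] 87.1
scene [334. 248.] [479.9 156.1] [79.4 54.3] 87.1
scene [420. 273.] [604.7 311.3] [94.5 68. ] 87.2
scene [355. 286.] [596.2 150.2] [144.5  97.9] 87.1
scene lsq [[ 631. -395.]]
scene ssq [[ 625. -146.]]
scene p [[ 456. -324.]]
scene v [[ 438. -111.]]
scene ink [[ 708. -288.]]
scene g [[764. -72.]]
side [268. 262.] [599.7 147.4] [142.4  98.5] 87.0
side [327. 273.] [483.6 153.8] [77.2 55. ] 87.0
side [241. 321.] [608.5 308.3] [92.3 68.3] 86.8
side [299. 337.] [492.4 314.9] [147.8  37. ] 86.7
side lsq [[ 639. -383.]]
side ssq [[ 625. -139.]]
side p [[ 456. -325.]]
side v [[ 454. -118.]]
side ink [[ 731. -297.]]
side g [[760. -72.]]
(400, 400, 3)
```

View pics/o.png

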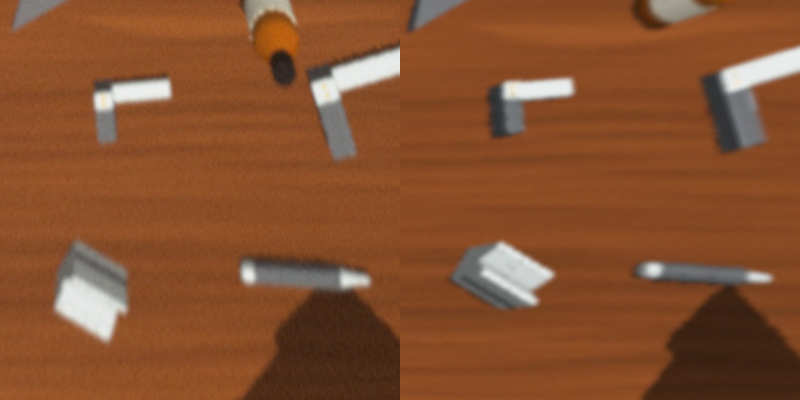

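```bash
cat >go.py <<'E'
# python3 go.py x y z yaw_deg : needed shift (m) in tool axes and turn about tool z (deg), plus tilt correction
import sys,numpy as np
from scipy.spatial.transform import Rotation as Ro
from plant import telemetry
x,y,z,w=map(float,sys.argv[1:5])
s=telemetry.sense();q=s['tool_rot'];R=Ro.from_quat([q[1],q[2],q[3],q[0]])
a=np.radians(w);ty=np.array([-np.sin(a),np.cos(a),0]);tz=np.array([0,0,-1.]);tx=np.cross(ty,tz)
T=Ro.from_matrix(np.stack([tx,ty,tz],1))
d=R.inv().apply(np.array([x,y,z])-s['tool_pos'])
print(s['clock'],'pos',s['tool_pos'].round(1),'w',round(s['width'],1),'shift m',(d/1000).round(4),'rows',np.linalg.norm(d)/41.7,'turn',np.degrees((R.inv()*T).as_rotvec()).round(1))
E
python3 -m inch '[[0.0854,-0.412,0.157,0.014,0,0,21],[0.0854,-0.412,0.157,0.014,0,0,21],[0.0854,-0.412,0.157,0.014,0,0,21],[0.0854,-0.412,0.157,0.014,0,0,21],[0.0854,-0.412,0.157,0.014,0,0,21],[0.0854,-0.412,0.157,0.014,0,0,21],[0.0854,-0.412,0.157,0.014,0,0,21],[0.0854,-0.412,0.157,0.014,0,0,21],[0.0854,-0.412,0.157,0.014,0,0,21],[0.0854,-0.412,0.157,0.014,0,0,21],[0.0854,-0.412,0.157,0.014,0,0,21],[0.0854,-0.412,0.157,0.014,0,0,21]]'
python3 -m inch '[[0.0854,0,0,0,0,0,0],[0.0854,0,0,0,0,0,0]]'
python3 go.py 560 -230 200 4
python3 - <<'E'
from h import *
c=viewer.calibration('wrist');im=viewer.capture('wrist');cv2.imwrite('pics/w1.png',im);np.savez('w1.npz',**c)
cv2.imwrite('pics/ow1.png',ortho('wrist',im,340,740,-450,-50,8,1.5,c))
E
```

```text
clock: 1.15
tool_pos: [562.4, -225.3, 198.6]
tool_rot: [-0.001, -0.035, 0.999, 0.001]
wrist_force: [-0.1, -0.4, -1.2]
width: 85.0
grasp_force: 0.0
clock: 1.32
tool_pos: [559.5, -229.8, 200.4]
tool_rot: [-0.0, -0.033, 0.999, 0.0]
wrist_force: [-0.7, -0.6, -0.3]
width: 85.4
grasp_force: 0.0
1.3167 pos [ 559.5 -229.8  200.4] w 85.4 shift m [-0.0005 -0.0002  0.0004] rows 0.016945681159743726 turn [ 0.  -0.1 -0.2]
```

View pics/ow1.png

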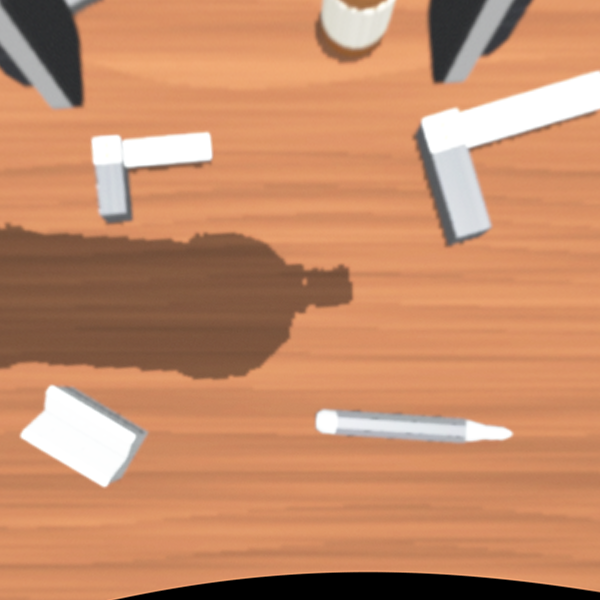

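View pics/w1.png

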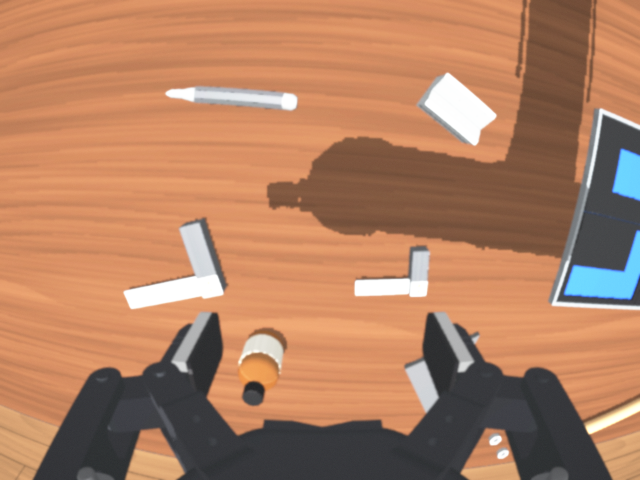

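```bash
python3 - <<'E'
from h import *
c=dict(np.load('w1.npz'));print(-c['R'].T@c['t'],telemetry.sense()['joint_positions'])
a=np.radians(3.8)
for z in (170,178,190,200,220):
  for s in(-42.5,42.5): print(z,s,proj('wrist',[[559.5-np.sin(a)*s,-229.8+np.cos(a)*s,z]],c).round())
E
python3 go.py 613.6 -126.8 80 4.5
```

```text
[ 475.91908251 -235.75901878  359.68523294] [-5.97775024e-02  5.19543443e-02  7.15322844e-02  1.28982887e-04
 -1.59068206e+00 -1.44619065e+00]
170 -42.5 [[247. 275.]]
170 42.5 [[398. 275.]]
178 -42.5 [[245. 281.]]
178 42.5 [[401. 281.]]
190 -42.5 [[240. 290.]]
190 42.5 [[405. 290.]]
200 -42.5 [[236. 299.]]
200 42.5 [[409. 299.]]
220 -42.5 [[227. 320.]]
220 42.5 [[418. 320.]]
1.3667 pos [ 559.2 -230.4  200.8] w 85.3 shift m [-0.061   0.0998  0.1208] rows 4.032384050711759 turn [-0.  -0.  -0.8]
```

```bash

python3 -m inch '[[0.045,-0.061,0.100,0.121,0,0,-0.8],[0.045,-0.061,0.100,0.121,0,0,-0.8],[0.045,-0.061,0.100,0.121,0,0,-0.8],[0.045,-0.061,0.100,0.121,0,0,-0.8],[0.045,-0.061,0.100,0.121,0,0,-0.8],[0.045,-0.061,0.100,0.121,0,0,-0.8],[0.045,-0.061,0.100,0.121,0,0,-0.8]]'
python3 go.py 613.6 -126.8 35 4.5
python3 - <<'E'
from h import *
b=viewer.capture('scene');a=viewer.capture('side')
X=[[613.6,-126.8,z] for z in(40,58,80)]
pa=proj('side',X);pb=proj('scene',X);print(pa.round(),pb.round())
def crop(n,im,p):
    u,v=p[1].astype(int);x0,y0=max(u-50,0),max(v-50,0)
    print(x0,y0);return cv2.resize(im[y0:y0+100,x0:x0+100],(400,400),interpolation=cv2.INTER_CUBIC)
cv2.imwrite('pics/c2.png',np.hstack([crop('side',a,pa),crop('scene',b,pb)]))
E
```

```text
clock: 1.95
tool_pos: [614.0, -127.4, 80.9]
tool_rot: [0.001, -0.039, 0.999, -0.0]
wrist_force: [0.1, -0.7, 0.8]
width: 44.9
grasp_force: 0.0
1.95 pos [ 614.  -127.4   80.9] w 44.9 shift m [0.0004 0.0006 0.0459] rows 1.1002554378272893 turn [-0.   0.1 -0. ]
[[309. 161.]
 [309. 155.]
 [309. 149.]] [[222. 304.]
 [221. 298.]
 [219. 290.]]
258 105
170 247
```

View pics/c2.png

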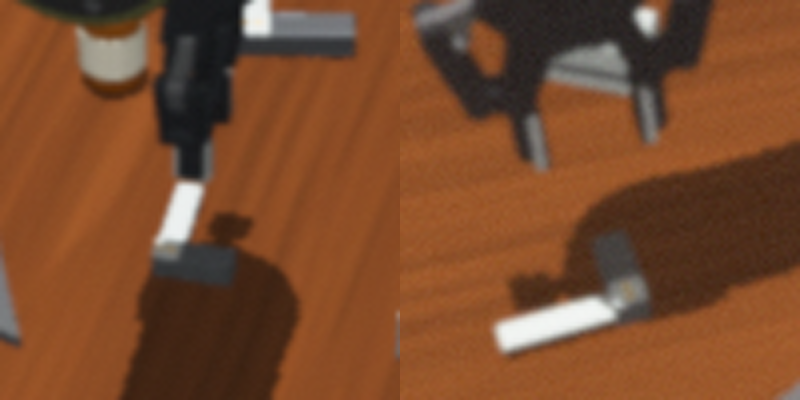

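```bash

python3 -m inch '[[0.045,0,0.001,0.025,0,0,0],[0.045,0,0.001,0.046,0,0,0],[0.045,0,0.001,0.046,0,0,0],[0.045,0,0.001,0.046,0,0,0]]'
python3 - <<'E'
from h import *
b=viewer.capture('scene');a=viewer.capture('side')
X=[[613.6,-126.8,z] for z in(0,13,35)]
pa=proj('side',X);pb=proj('scene',X);print(pa.round(),pb.round())
def crop(n,im,p):
    u,v=p[1].astype(int);x0,y0=max(u-50,0),max(v-50,0)
    print(x0,y0);return cv2.resize(im[y0:y0+100,x0:x0+100],(400,400),interpolation=cv2.INTER_CUBIC)
cv2.imwrite('pics/c3.png',np.hstack([crop('side',a,pa),crop('scene',b,pb)]))
E
```

```text
clock: 2.38
tool_pos: [613.4, -126.2, 34.4]
tool_rot: [-0.0, -0.039, 0.999, -0.0]
wrist_force: [-1.1, -0.1, 0.4]
width: 45.1
grasp_force: 0.0
[[309. 173.]
 [309. 169.]
 [309. 162.]] [[224. 316.]
 [223. 312.]
 [222. 305.]]
258 118
173 262
```

View pics/c3.png

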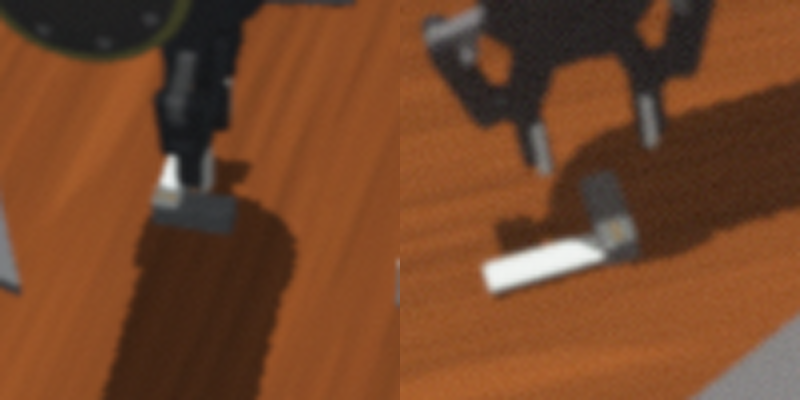

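```bash

python3 -m inch '[[0.045,0,0.000,0.006,0,0,0],[0.03,0,0.000,0.006,0,0,0],[0.01,0,0.000,0.006,0,0,0],[0.01,0,0.000,0.006,0,0,0],[0.01,0,0.000,0.006,0,0,0],[0.01,0,0.000,0.006,0,0,0],[0.01,0,0.000,0.006,0,0,0],[0.01,0,0.000,0.006,0,0,0]]'
```

```text
clock: 3.15
tool_pos: [613.9, -125.1, 27.8]
tool_rot: [-0.0, -0.04, 0.999, 0.0]
wrist_force: [-0.5, -0.7, -0.2]
width: 9.6
grasp_force: 0.0
```

```bash

python3 -m inch '[[0.01,0,0,0.002,0,0,0],[0.01,0,0,0.004,0,0,0],[0.01,0,0,0.006,0,0,0],[0.01,0,0,0.006,0,0,0]]' | egrep 'pos|force'
python3 - <<'E'
from h import *
b=viewer.capture('scene');a=viewer.capture('side')
X=[[613.6,-126.8,z] for z in(0,13,22)]
pa=proj('side',X);pb=proj('scene',X);print(pa.round(1),pb.round(1))
def crop(n,im,p):
    u,v=p[1].astype(int);x0,y0=max(u-30,0),max(v-30,0)
    print(x0,y0);return cv2.resize(im[y0:y0+60,x0:x0+60],(400,400),interpolation=cv2.INTER_CUBIC)
cv2.imwrite('pics/c4.png',np.hstack([crop('side',a,pa),crop('scene',b,pb)]))
E
```

```text
tool_pos: [613.4, -125.1, 20.9]
wrist_force: [-0.7, -0.5, 0.0]
grasp_force: 0.0
[[308.9 172.7]
 [308.9 169. ]
 [308.9 166.3]] [[224.  316.5]
 [223.3 312.4]
 [222.8 309.5]]
278 138
193 282
```

View pics/c4.png

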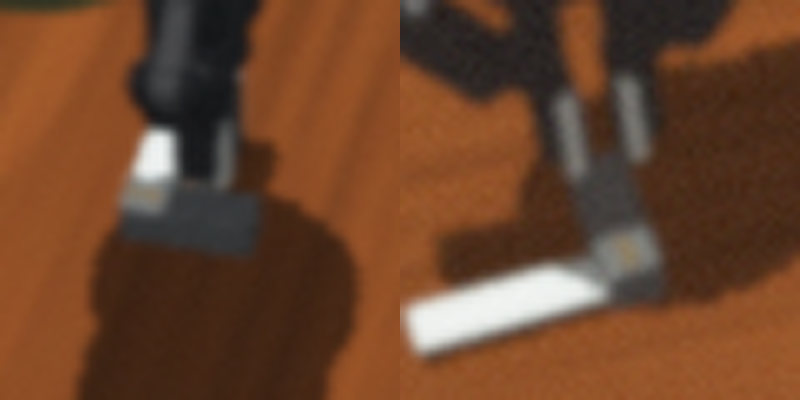

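```bash

python3 -m inch '[[0.01,0,0,0.002,0,0,0],[0.01,0,0,0.004,0,0,0],[0.01,0,0,0.006,0,0,0],[0.01,0,0,0.006,0,0,0]]' | egrep 'pos|force'
for i in 1; do python3 -m inch '[[0.01,0,0,0.001,0,0,0],[0.01,0,0,0.002,0,0,0],[0.01,0,0,0.002,0,0,0]]' | egrep 'pos|force'
python3 -m inch '[[0.01,0,0,0.001,0,0,0],[0.01,0,0,0.002,0,0,0],[0.01,0,0,0.002,0,0,0]]' | egrep 'pos|force'; done
```

```text
tool_pos: [613.5, -125.1, 15.1]
wrist_force: [0.7, 0.3, -0.0]
grasp_force: 0.0
tool_pos: [613.8, -125.1, 13.5]
wrist_force: [0.3, 0.8, 0.6]
grasp_force: 0.0
tool_pos: [613.7, -125.1, 11.5]
wrist_force: [-0.5, -0.2, -0.2]
grasp_force: 0.0
```

```bash

python3 -m inch '[[0.01,0,0,0.001,0,0,0],[0.01,0,0,0.002,0,0,0],[0.01,0,0,0.002,0,0,0]]' | egrep 'pos|wrist_force'
python3 -m inch '[[0.01,0,0,0.001,0,0,0],[0.01,0,0,0.002,0,0,0],[0.01,0,0,0.002,0,0,0]]' | egrep 'pos|wrist_force'
```

```text
tool_pos: [613.7, -125.1, 9.4]
wrist_force: [-0.2, -0.2, 0.2]
tool_pos: [613.7, -125.1, 7.5]
wrist_force: [0.4, 0.2, 0.0]
```

```bash

python3 -m inch '[[0.01,0,0,0.001,0,0,0],[0.01,0,0,0.002,0,0,0],[0.01,0,0,0.002,0,0,0]]' | egrep 'pos|wrist_force'
python3 - <<'E'
from h import *
b=viewer.capture('scene');a=viewer.capture('side')
def crop(im,x0,y0):
    return cv2.resize(im[y0:y0+60,x0:x0+60],(400,400),interpolation=cv2.INTER_CUBIC)
cv2.imwrite('pics/c5.png',np.hstack([crop(a,278,138),crop(b,193,282)]))
E
```

```text
tool_pos: [613.7, -125.1, 5.5]
wrist_force: [0.6, 0.2, -0.2]
```

View pics/c5.png

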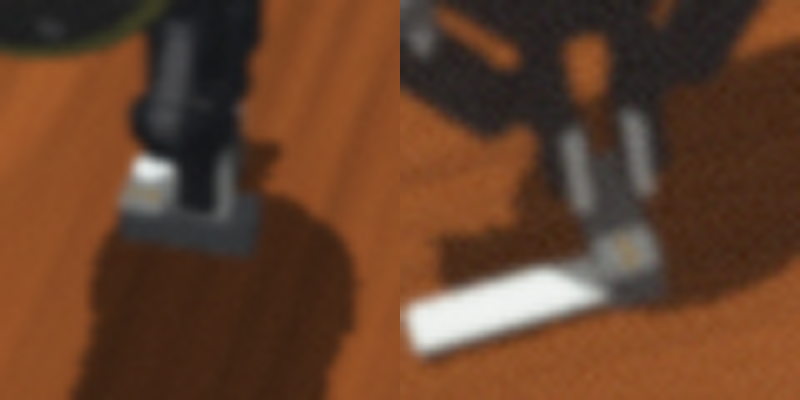

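```bash

python3 -m inch '[[0.01,0,0,0.001,0,0,0],[0.01,0,0,0.0015,0,0,0],[0.01,0,0,0.0015,0,0,0]]' | egrep 'pos|wrist_force'
```

```text
tool_pos: [613.8, -125.1, 4.1]
wrist_force: [-0.9, -0.0, 0.4]
```

```bash

python3 -m inch '[[0.01,0,0,0.001,0,0,0],[0.01,0,0,0.0015,0,0,0],[0.01,0,0,0.0015,0,0,0]]' | egrep 'pos|wrist_force'
```

```text
tool_pos: [613.7, -125.1, 2.5]
wrist_force: [-0.2, -0.0, -0.0]
```

```bash

python3 -m inch '[[0.01,0,0,0.001,0,0,0],[0.01,0,0,0.001,0,0,0]]' | egrep 'pos|wrist_force'
```

```text
tool_pos: [613.8, -125.1, 1.6]
wrist_force: [-0.3, -0.2, -1.2]
```

```bash

python3 -m inch '[[0.01,0,0,0.001,0,0,0],[0.01,0,0,0.0015,0,0,0],[0.01,0,0,0.0015,0,0,0]]' | egrep 'pos|wrist_force'
```

```text
tool_pos: [613.7, -125.1, 0.0]
wrist_force: [0.2, -0.2, 0.4]
```

```bash

python3 -m inch '[[0.01,0,0,0.001,0,0,0],[0.01,0,0,0.0015,0,0,0],[0.01,0,0,0.0015,0,0,0]]' | egrep 'pos|wrist_force'
```

```text
tool_pos: [613.9, -125.1, -0.1]
wrist_force: [-3.7, 0.7, 6.2]
```

```bash

python3 -m inch '[[0.01,0,0,0.001,0,0,0],[0.01,0,0,0.0015,0,0,0],[0.01,0,0,0.0015,0,0,0]]' | egrep 'pos|wrist_force'
```

```text
tool_pos: [613.9, -125.2, -0.1]
wrist_force: [-7.8, 2.2, 13.6]
```

```bash

python3 -m inch '[[0.01,0,0,-0.015,0,0,0],[0.04,0,0.0015,-0.015,0,0,0],[0.04,0,0.0015,-0.015,0,0,0],[0.04,0,0.0015,-0.015,0,0,0],[0.04,0,0.0015,-0.015,0,0,0]]' 
python3 go.py 613.6 -126.8 -9.5 4.5
```

```text
clock: 7.1
tool_pos: [613.2, -123.5, 11.2]
tool_rot: [-0.001, -0.04, 0.999, 0.0]
wrist_force: [-0.4, -0.9, -0.0]
width: 40.0
grasp_force: 0.0
7.1 pos [ 613.2 -123.5   11.2] w 40.0 shift m [-0.0001 -0.0033  0.0207] rows 0.5035361819328008 turn [ 0.  -0.1  0. ]
```

```bash

python3 -m inch '[[0.04,0,-0.003,0.008,0,0,0],[0.04,0,-0.003,0.016,0,0,0],[0.04,0,-0.003,0.0205,0,0,0],[0.04,0,-0.003,0.0205,0,0,0],[0.01,0,-0.003,0.0205,0,0,0],[0.01,0,-0.003,0.0205,0,0,0],[0.01,0,-0.003,0.0205,0,0,0],[0.01,0,-0.003,0.0205,0,0,0],[0.01,0,-0.003,0.0205,0,0,0]]'
```

```text
clock: 7.85
tool_pos: [614.1, -126.5, -8.0]
tool_rot: [0.0, -0.04, 0.999, 0.0]
wrist_force: [0.9, 0.1, -0.5]
width: 16.1
grasp_force: 59.5
```

```bash

python3 -m inch '[[0.01,0,0,-0.03,0,0,0],[0.01,0,0,-0.07,0,0,0],[0.01,0,0,-0.11,0,0,0],[0.01,0,0,-0.14,0,0,0],[0.01,0,0,-0.14,0,0,0]]' 
python3 go.py 580 230 140 -3
```

```text
clock: 8.27
tool_pos: [617.3, -127.4, 141.1]
tool_rot: [0.006, -0.04, 0.999, -0.001]
wrist_force: [1.2, -0.3, 0.6]
width: 16.0
grasp_force: 59.4
8.2667 pos [ 617.3 -127.4  141.1] w 16.0 shift m [ 0.0088  0.3593 -0.    ] rows 8.61835464840849 turn [-0.1  0.7  7.6]
```

```bash

python3 -m inch '[[0.01,0.009,0.359,0,0,0.5,7.5],[0.01,0.009,0.359,0,0,0.5,7.5],[0.01,0.009,0.359,0,0,0.5,7.5],[0.01,0.009,0.359,0,0,0.5,7.5],[0.01,0.009,0.359,0,0,0.5,7.5],[0.01,0.009,0.359,0,0,0.5,7.5],[0.01,0.009,0.359,0,0,0.5,7.5],[0.01,0.009,0.359,0,0,0.5,7.5],[0.01,0.009,0.359,0,0,0.5,7.5],[0.01,0.009,0.359,0,0,0.5,7.5],[0.01,0.009,0.359,0,0,0.5,7.5],[0.01,0.009,0.359,0,0,0.5,7.5]]' 
python3 - <<'E'
from h import *
c=viewer.calibration('wrist');im=viewer.capture('wrist');cv2.imwrite('pics/w6.png',im);np.savez('w6.npz',**c)
cv2.imwrite('pics/ow6.png',ortho('wrist',im,400,740,40,440,7,1.5,c))
print(-c['R'].T@c['t'])
i=im.astype(int);m=((i[...,0]>150)&(i[...,2]<110)&(i[...,0]-i[...,2]>100)).astype(np.uint8)
k,l,st,ce=cv2.connectedComponentsWithStats(m)
for i in range(1,k):
    if st[i,4]>200:
        cs,_=cv2.findContours((l==i).astype(np.uint8),0,2)
        w=P('wrist',cs[0][:,0],7,c).astype(np.float32)
        r=cv2.minAreaRect(w);print(ce[i].round(),np.round(r[0],1),np.round(r[1],1),round(r[2],1))
E
```

```text
clock: 9.27
tool_pos: [576.4, 230.3, 131.3]
tool_rot: [-0.005, 0.026, 1.0, -0.0]
wrist_force: [-0.7, 0.0, -2.3]
width: 15.8
grasp_force: 59.4
[494.14577255 234.23671784 291.33206044]
[603.   9.] [370.5 508.5] [ 20.2 115. ] 14.2
[197. 115.] [482.3 153.6] [77.2 55.5] 86.6
[442. 120.] [490.8 321.6] [135.6  36.6] 87.2
[245. 270.] [599.5 148.3] [144.4  97.6] 87.5
[426. 267.] [607.5 309.9] [94.2 68.3] 87.1
```

View pics/ow6.png

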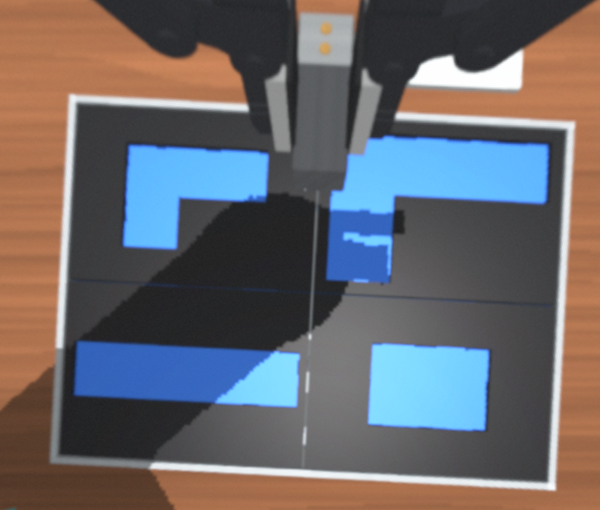

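```bash
python3 go.py 603 338.7 40 -2.9
```

```text
9.3167 pos [576.6 229.8 131.6] w 15.7 shift m [-0.0215  0.1102  0.0913] rows 3.4700158385219866 turn [-0.  -0.5 -0.1]
```

```bash

python3 -m inch '[[0.01,-0.0215,0.11,0.0,0,-0.5,0],[0.01,-0.0215,0.11,0.0,0,-0.5,0],[0.01,-0.0215,0.11,0.04,0,-0.5,0],[0.01,-0.0215,0.11,0.091,0,-0.5,0],[0.01,-0.0215,0.11,0.091,0,-0.5,0],[0.01,-0.0215,0.11,0.091,0,-0.5,0]]' 
python3 go.py 603 338.7 0 -2.9
```

```text
clock: 9.82
tool_pos: [600.3, 336.5, 33.4]
tool_rot: [-0.004, 0.027, 1.0, -0.003]
wrist_force: [1.4, 0.2, -1.8]
width: 16.0
grasp_force: 59.4
9.8167 pos [600.3 336.5  33.4] w 16.0 shift m [-0.0028  0.0025  0.0333] rows 0.8040991663020614 turn [-0.4 -0.5 -0.2]
```

```bash

python3 -m inch '[[0.01,-0.003,0.0025,0.0,0,0,0],[0.01,-0.003,0.0025,0.0,0,0,0],[0.01,-0.003,0.0025,0.0,0,0,0]]' 
python3 go.py 603 338.7 0.5 -2.9
```

```text
clock: 10.07
tool_pos: [607.9, 341.8, 44.0]
tool_rot: [0.002, 0.026, 1.0, 0.001]
wrist_force: [0.3, -0.8, -0.9]
width: 15.9
grasp_force: 59.5
10.0667 pos [607.9 341.8  44. ] w 15.9 shift m [ 0.0049 -0.0035  0.0435] rows 1.0534578591418833 turn [ 0.1  0.2 -0.1]
```

```bash

python3 -m inch '[[0.01,0.0,0,0.01,0,0,0],[0.01,0.004,-0.003,0.02,0,0,0],[0.01,0.004,-0.003,0.03,0,0,0],[0.01,0.004,-0.003,0.035,0,0,0],[0.01,0.004,-0.003,0.035,0,0,0],[0.01,0.004,-0.003,0.035,0,0,0]]' 
python3 go.py 603 338.7 0 -2.9
```

```text
clock: 10.57
tool_pos: [602.0, 338.7, 5.5]
tool_rot: [-0.0, 0.026, 1.0, -0.0]
wrist_force: [0.4, 0.8, -0.2]
width: 16.0
grasp_force: 59.5
10.5667 pos [602.  338.7   5.5] w 16.0 shift m [-0.001   0.      0.0055] rows 0.1330672796572927 turn [-0.1 -0.  -0.1]
```

Lower gently to contact, then open.

```bash

python3 -m inch '[[0.01,-0.001,0,0.002,0,0,0],[0.01,-0.001,0,0.004,0,0,0],[0.01,-0.001,0,0.006,0,0,0],[0.01,-0.001,0,0.006,0,0,0]]' 
```

```text
clock: 10.9
tool_pos: [602.8, 338.7, -0.9]
tool_rot: [-0.0, 0.026, 1.0, -0.0]
wrist_force: [0.5, -0.1, -1.6]
width: 16.1
grasp_force: 59.5
```

```bash

python3 -m inch '[[0.01,0,0,0.0007,0,0,0],[0.01,0,0,0.0015,0,0,0],[0.01,0,0,0.0015,0,0,0]]' |grep -E 'pos|wrist'
python3 -m inch '[[0.04,0,0,0,0,0,0],[0.04,0,0,0,0,0,0],[0.04,0,0,0,0,0,0],[0.04,0,0,-0.02,0,0,0],[0.04,0,0,-0.06,0,0,0],[0.04,0,0,-0.1,0,0,0],[0.04,0,0,-0.12,0,0,0],[0.04,0,0,-0.12,0,0,0],[0.04,0,0,-0.12,0,0,0]]'
python3 - <<'E'
from h import *
c=viewer.calibration('wrist');im=viewer.capture('wrist');cv2.imwrite('pics/w7.png',im);np.savez('w7.npz',**c)
cv2.imwrite('pics/ow7.png',ortho('wrist',im,530,680,230,430,7,3,c))
E
python3 go.py 540 -250 150 15
```

```text
tool_pos: [603.1, 338.8, -1.0]
wrist_force: [-2.8, -1.0, 3.4]
clock: 11.9
tool_pos: [603.7, 339.5, 120.3]
tool_rot: [0.001, 0.026, 1.0, 0.001]
wrist_force: [-0.1, 0.3, -1.7]
width: 40.6
grasp_force: 0.0
11.95 pos [602.9 339.  118. ] w 40.1 shift m [ 0.0323 -0.5915 -0.0322] rows 14.226009476964865 turn [  0.  -0. -18.]
```

View pics/ow7.png

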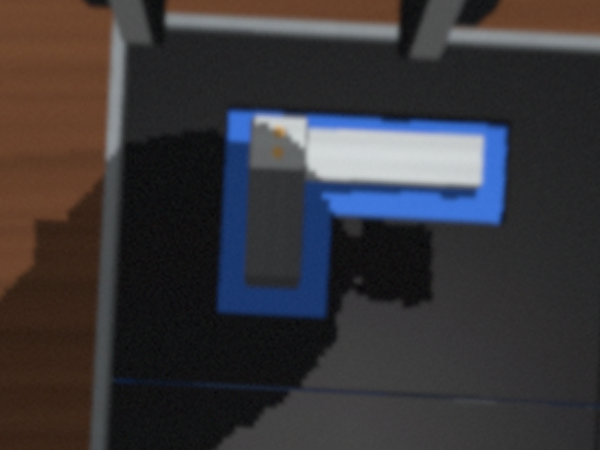

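```bash
python3 go.py 620.5 -351.4 110 15
```

```text
11.95 pos [602.9 339.  118. ] w 40.1 shift m [-0.0533 -0.6886  0.0078] rows 16.563266657513868 turn [  0.  -0. -18.]
```

```bash

python3 -m inch '[[0.05,-0.027,-0.344,0.0,0,0,-9],[0.05,-0.053,-0.688,0.006,0,0,-18],[0.05,-0.053,-0.688,0.006,0,0,-18],[0.05,-0.053,-0.688,0.006,0,0,-18],[0.05,-0.053,-0.688,0.006,0,0,-18],[0.05,-0.053,-0.688,0.006,0,0,-18],[0.05,-0.053,-0.688,0.006,0,0,-18],[0.05,-0.053,-0.688,0.006,0,0,-18],[0.05,-0.053,-0.688,0.006,0,0,-18],[0.05,-0.053,-0.688,0.006,0,0,-18],[0.05,-0.053,-0.688,0.006,0,0,-18],[0.05,-0.053,-0.688,0.006,0,0,-18]]' |grep pos
python3 go.py 620.5 -351.4 110 15
```

```text
tool_pos: [614.4, -162.9, 112.2]
12.95 pos [ 614.4 -162.9  112.2] w 49.9 shift m [ 0.0431 -0.1836  0.0022] rows 4.5235871263430125 turn [ 0.  -0.2  0. ]
```

```bash

python3 -m inch '[[0.05,0.043,-0.184,0.0,0,0,0],[0.05,0.043,-0.184,0.0,0,0,0],[0.05,0.043,-0.184,0.0,0,0,0],[0.05,0.043,-0.184,0.0,0,0,0],[0.05,0.043,-0.184,0.0,0,0,0],[0.05,0.043,-0.184,0.0,0,0,0],[0.05,0.043,-0.184,0,0,0,0],[0.05,0.043,-0.184,0,0,0,0],[0.05,0.043,-0.184,0,0,0,0]]' |grep pos
python3 go.py 620.5 -351.4 -9 15
python3 - <<'E'
from h import *
c=viewer.calibration('wrist');im=viewer.capture('wrist');cv2.imwrite('pics/w8.png',im)
cv2.imwrite('pics/ow8.png',ortho('wrist',im,520,720,-480,-280,18,2.5,c));print(-c['R'].T@c['t'])
E
```

```text
tool_pos: [621.8, -348.7, 113.4]
13.7 pos [ 621.8 -348.7  113.4] w 50.0 shift m [ 0.0018 -0.0023  0.1224] rows 2.93629553707188 turn [ 0.  -0.1  0.1]
[ 540.95432855 -370.79279872  272.70417326]
```

View pics/ow8.png

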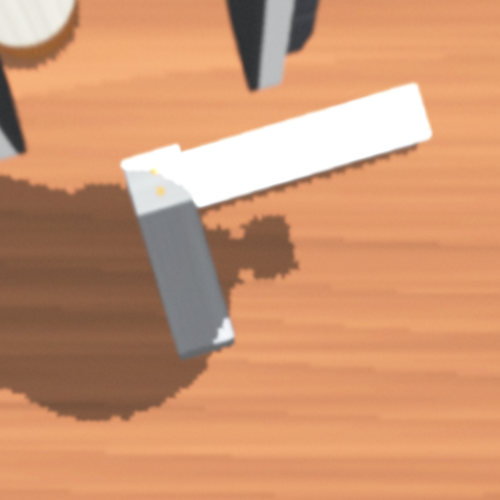

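```bash

python3 -m inch '[[0.05,0.002,-0.0025,0.04,0,0,-1.4],[0.05,0.002,-0.0025,0.08,0,0,-1.4],[0.05,0.002,-0.0025,0.105,0,0,-1.4],[0.05,0.002,-0.0025,0.105,0,0,-1.4],[0.05,0.002,-0.0025,0.105,0,0,-1.4]]'
python3 go.py 620 -351.4 -9 16.4
```

```text
clock: 14.17
tool_pos: [619.9, -351.9, 8.4]
tool_rot: [-0.001, -0.144, 0.99, 0.0]
wrist_force: [0.7, 0.8, 1.1]
width: 49.7
grasp_force: 0.0
14.1667 pos [ 619.9 -351.9    8.4] w 49.7 shift m [-0.0003  0.0004  0.0174] rows 0.4175580937840959 turn [ 0.  -0.2  0.1]
```

```bash

python3 -m inch '[[0.05,0,0,0.009,0,0,0],[0.05,0,0,0.0165,0,0,0],[0.05,0,0,0.0165,0,0,0],[0.01,0,0,0.0165,0,0,0],[0.01,0,0,0.0165,0,0,0],[0.01,0,0,0.0165,0,0,0],[0.01,0,0,0.0165,0,0,0],[0.01,0,0,0.0165,0,0,0],[0.01,0,0,0.0165,0,0,0]]'
python3 go.py 620 -351.4 110 16.4
```

```text
clock: 14.92
tool_pos: [621.0, -353.0, -6.0]
tool_rot: [0.001, -0.143, 0.99, -0.001]
wrist_force: [-1.3, 2.1, 5.3]
width: 21.7
grasp_force: 60.4
14.9167 pos [ 621. -353.   -6.] w 21.7 shift m [ 0.0004  0.0016 -0.116 ] rows 2.783002870663803 turn [-0.1  0.1  0.1]
```

```bash

python3 -m inch '[[0.01,0,0,-0.01,0,0,0],[0.01,0,0,-0.04,0,0,0],[0.01,0,0,-0.08,0,0,0],[0.01,0,0,-0.116,0,0,0],[0.01,0,0,-0.116,0,0,0],[0.01,0,0,-0.116,0,0,0],[0.01,0,0,-0.116,0,0,0],[0.01,0,0,-0.116,0,0,0],[0.01,0,0,-0.116,0,0,0]]'
python3 - <<'E'
from h import *
c=viewer.calibration('wrist');im=viewer.capture('wrist')
print(-c['R'].T@c['t'])
cv2.imwrite('pics/w9.png',np.hstack([im[180:480,200:450]]))
E
python3 go.py 590 200 110 -2.9
```

```text
clock: 15.67
tool_pos: [619.4, -352.3, 105.8]
tool_rot: [-0.002, -0.143, 0.99, 0.001]
wrist_force: [0.6, 0.7, -4.0]
width: 21.7
grasp_force: 59.4
[ 539.61082227 -376.46907602  265.30157102]
15.7167 pos [ 619.6 -352.5  106.3] w 22.1 shift m [-0.1279  0.5383 -0.0032] rows 13.267658511955911 turn [ 0.1 -0.2 19.3]
```

View pics/w9.png

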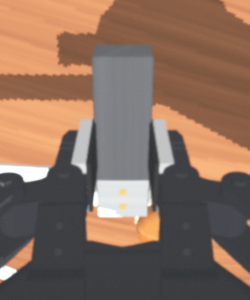

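```bash
python3 go.py 602.6 198.7 110 -2.9
python3 -m inch '[[0.01,-0.144,0.54,-0.003,0,0,19.3],[0.01,-0.144,0.54,-0.003,0,0,19.3],[0.01,-0.144,0.54,-0.003,0,0,19.3],[0.01,-0.144,0.54,-0.003,0,0,19.3],[0.01,-0.144,0.54,-0.003,0,0,19.3],[0.01,-0.144,0.54,-0.003,0,0,19.3],[0.01,-0.144,0.54,-0.003,0,0,19.3],[0.01,-0.144,0.54,-0.003,0,0,19.3],[0.01,-0.144,0.54,-0.003,0,0,19.3],[0.01,-0.144,0.54,-0.003,0,0,19.3],[0.01,-0.144,0.54,-0.003,0,0,19.3],[0.01,-0.144,0.54,-0.003,0,0,19.3]]' |grep pos
python3 go.py 602.6 198.7 110 -2.9
```

```text
15.7167 pos [ 619.6 -352.5  106.3] w 22.1 shift m [-0.1396  0.5335 -0.0032] rows 13.223749862195266 turn [ 0.1 -0.2 19.3]
tool_pos: [606.6, 147.6, 110.5]
16.7167 pos [606.6 147.6 110.5] w 21.9 shift m [0.0065 0.0508 0.0005] rows 1.2291780018255705 turn [-0.1 -0.   0. ]
```

```bash

python3 -m inch '[[0.01,0.006,0.03,0,0,0,0],[0.01,0.006,0.051,0.02,0,0,0],[0.01,0.006,0.051,0.05,0,0,0],[0.01,0.006,0.051,0.08,0,0,0],[0.01,0.006,0.051,0.09,0,0,0],[0.01,0.006,0.051,0.09,0,0,0],[0.01,0.006,0.051,0.09,0,0,0],[0.01,0.006,0.051,0.09,0,0,0]]' 
python3 go.py 602.6 198.7 0 -2.9
```

```text
clock: 17.38
tool_pos: [605.4, 197.0, 23.7]
tool_rot: [0.002, 0.025, 1.0, 0.0]
wrist_force: [0.4, 0.3, -2.0]
width: 21.6
grasp_force: 59.9
17.3833 pos [605.4 197.   23.7] w 21.6 shift m [0.003  0.0016 0.0237] rows 0.5734012650631902 turn [0.  0.2 0. ]
```

```bash

python3 -m inch '[[0.01,0.001,0.002,0.007,0,0,0],[0.01,0.001,0.002,0.014,0,0,0],[0.01,0.001,0.002,0.017,0,0,0],[0.01,0.001,0.002,0.017,0,0,0],[0.01,0.001,0.002,0.017,0,0,0]]' |egrep 'pos|wrist'
python3 go.py 602.6 198.7 0 -2.9
```

```text
tool_pos: [602.8, 198.7, 3.8]
wrist_force: [0.5, 1.2, -3.3]
17.8 pos [602.8 198.7   3.8] w 21.9 shift m [ 0.0002 -0.      0.0038] rows 0.09115638820362511 turn [-0.1 -0.   0. ]
```

```bash

python3 -m inch '[[0.01,0,0,0.001,0,0,0],[0.01,0,0,0.002,0,0,0],[0.01,0,0,0.002,0,0,0]]' |egrep 'pos|wrist'
python3 -m inch '[[0.01,0,0,0.001,0,0,0],[0.01,0,0,0.0015,0,0,0],[0.01,0,0,0.0015,0,0,0]]' |egrep 'pos|wrist'
```

```text
tool_pos: [603.0, 198.9, 2.0]
wrist_force: [0.0, -0.4, -4.3]
tool_pos: [603.1, 199.0, 1.0]
wrist_force: [-1.2, 0.3, -0.6]
```

```bash

python3 -m inch '[[0.01,0,0,0.0005,0,0,0],[0.045,0,0,0.0005,0,0,0],[0.045,0,0,0.0005,0,0,0],[0.045,0,0,0.0005,0,0,0],[0.045,0,0,-0.02,0,0,0],[0.045,0,0,-0.06,0,0,0],[0.045,0,0,-0.1,0,0,0],[0.045,0,0,-0.1,0,0,0],[0.045,0,0,-0.1,0,0,0]]' |egrep 'pos|wrist|width'
python3 - <<'E'
from h import *
c=viewer.calibration('wrist');im=viewer.capture('wrist')
cv2.imwrite('pics/ow10.png',ortho('wrist',im,510,680,40,260,7,3,c))
E
python3 go.py 455.3 -321.3 100 86.2
```

```text
tool_pos: [604.9, 199.9, 104.7]
wrist_force: [-0.9, 0.3, -0.7]
width: 44.7
19.1 pos [603.6 199.4 101.8] w 44.8 shift m [ 0.1221 -0.5275  0.0009] rows 12.983423120496981 turn [ -0.    0.2 -89.1]
```

```bash

python3 -m inch '[[0.04,0.122,-0.527,0,0,0,-89],[0.04,0.122,-0.527,0,0,0,-89],[0.04,0.122,-0.527,0,0,0,-89],[0.04,0.122,-0.527,0,0,0,-89],[0.04,0.122,-0.527,0,0,0,-89],[0.04,0.122,-0.527,0,0,0,-89],[0.04,0.122,-0.527,0,0,0,-89],[0.04,0.122,-0.527,0,0,0,-89],[0.04,0.122,-0.527,0,0,0,-89],[0.04,0.122,-0.527,0,0,0,-89],[0.04,0.122,-0.527,0,0,0,-89],[0.04,0.122,-0.527,0,0,0,-89]]' |grep pos
python3 go.py 455.3 -321.3 100 86.2
```

```text
tool_pos: [472.7, -256.8, 99.3]
20.1 pos [ 472.7 -256.8   99.3] w 39.9 shift m [ 0.0666  0.0043 -0.0007] rows 1.6009289558539426 turn [ 0.1 -0.  -7.6]
```

```bash

python3 -m inch '[[0.04,0.066,0.0045,0,0,0,-7.6],[0.04,0.066,0.0045,0,0,0,-7.6],[0.04,0.066,0.0045,0,0,0,-7.6],[0.04,0.066,0.0045,0,0,0,-7.6],[0.04,0.066,0.0045,0,0,0,-7.6],[0.04,0.066,0.0045,0,0,0,-7.6]]' |grep pos
python3 - <<'E'
from h import *
c=viewer.calibration('wrist');im=viewer.capture('wrist')
o=ortho('wrist',im,400,500,-420,-240,8,3,c);cv2.imwrite('pics/ow11.png',o)
# punch is achromatic; bench is orange
i=o.astype(int);m=((i[...,2]-i[...,0])<35).astype(np.uint8)&(i.sum(2)>120)
m=cv2.morphologyEx(m.astype(np.uint8),cv2.MORPH_OPEN,np.ones((5,5)))
k,l,st,ce=cv2.connectedComponentsWithStats(m)
for j in range(1,k):
    if st[j,4]>800:
        p=np.argwhere(l==j);p=np.stack([500-p[:,0]/3,-240-p[:,1]/3],1).astype(np.float32)
        print(st[j],[np.round(v,1) for v in cv2.minAreaRect(p)])
E
python3 go.py 455.3 -321.3 -10 86.2
```

```text
tool_pos: [456.4, -318.3, 100.1]
[   0    0   97   14 1056] [array([ 497.8, -256. ]), array([32. ,  4.3]), np.float64(90.0)]
[   51    98   402    67 17802] [array([ 455.4, -323.8]), array([134. ,  17.1]), np.float64(86.3)]
[   0  225   83   75 5062] [array([ 412.7, -253.7]), array([27.3, 24.7]), np.float64(90.0)]
20.65 pos [ 456.6 -318.2  100.4] w 40.2 shift m [0.0031 0.001  0.1104] rows 2.6483110810763213 turn [ 0.  -0.  -0.2]
```

```bash

python3 -m inch '[[0.04,0.003,0.001,0.03,0,0,0],[0.04,0.003,0.001,0.065,0,0,0],[0.04,0.003,0.001,0.09,0,0,0],[0.04,0.003,0.001,0.095,0,0,0],[0.04,0.003,0.001,0.095,0,0,0],[0.04,0.003,0.001,0.095,0,0,0]]' |egrep 'pos|wrist'
python3 go.py 455.3 -321.3 -10 86.2
```

```text
tool_pos: [456.2, -322.2, 7.5]
wrist_force: [-0.1, 0.5, 0.9]
21.15 pos [ 456.2 -322.2    7.5] w 40.1 shift m [-0.0009  0.001   0.0175] rows 0.4211564170515087 turn [-0.1 -0.1 -0.2]
```

```bash

python3 -m inch '[[0.04,0,0.001,0.009,0,0,0],[0.04,0,0.001,0.0175,0,0,0],[0.04,0,0.001,0.0175,0,0,0],[0.01,0,0.001,0.0175,0,0,0],[0.01,0,0.001,0.0175,0,0,0],[0.01,0,0.001,0.0175,0,0,0],[0.01,0,0.001,0.0175,0,0,0],[0.01,0,0.001,0.0175,0,0,0],[0.01,0,0.001,0.0175,0,0,0]]'
```

```text
clock: 21.9
tool_pos: [454.6, -322.3, -10.9]
tool_rot: [-0.0, -0.682, 0.732, -0.001]
wrist_force: [1.8, 1.0, 2.7]
width: 13.8
grasp_force: 59.9
```

```bash

python3 -m inch '[[0.01,0,0,-0.02,0,0,0],[0.01,0,0,-0.06,0,0,0],[0.01,0,0,-0.1,0,0,0],[0.01,0,0,-0.11,0,0,0],[0.01,0,0,-0.11,0,0,0]]' |egrep 'pos|wrist|width'
python3 go.py 490 318 100 87.1
```

```text
tool_pos: [456.1, -322.9, 102.8]
wrist_force: [0.1, -0.2, -1.9]
width: 13.6
22.3167 pos [ 456.1 -322.9  102.8] w 13.6 shift m [-0.6417  0.0117  0.0009] rows 15.390923811206592 turn [-0.4 -0.2 -1.2]
```

```bash

python3 -m inch '[[0.01,-0.641,0.0117,0,0,0,-1.1],[0.01,-0.641,0.0117,0,0,0,-1.1],[0.01,-0.641,0.0117,0,0,0,-1.1],[0.01,-0.641,0.0117,0,0,0,-1.1],[0.01,-0.641,0.0117,0,0,0,-1.1],[0.01,-0.641,0.0117,0,0,0,-1.1],[0.01,-0.641,0.0117,0,0,0,-1.1],[0.01,-0.641,0.0117,0,0,0,-1.1],[0.01,-0.641,0.0117,0,0,0,-1.1],[0.01,-0.641,0.0117,0,0,0,-1.1],[0.01,-0.641,0.0117,0,0,0,-1.1],[0.01,-0.641,0.0117,0,0,0,-1.1]]' |egrep 'pos|width'
python3 go.py 490 318 100 87.1
```

```text
tool_pos: [479.4, 179.2, 96.6]
width: 13.5
23.3167 pos [479.4 179.2  96.6] w 13.5 shift m [-0.1391 -0.0034 -0.0036] rows 3.3381433079540166 turn [ 0.1 -0.1 -0.1]
```

```bash

python3 -m inch '[[0.01,-0.139,-0.0035,-0.003,0,0,0],[0.01,-0.139,-0.0035,-0.003,0,0,0],[0.01,-0.139,-0.0035,-0.003,0,0,0],[0.01,-0.139,-0.0035,-0.003,0,0,0],[0.01,-0.139,-0.0035,0.03,0,0,0],[0.01,-0.139,-0.0035,0.065,0,0,0],[0.01,-0.139,-0.0035,0.075,0,0,0],[0.01,-0.139,-0.0035,0.075,0,0,0],[0.01,-0.139,-0.0035,0.075,0,0,0],[0.01,-0.139,-0.0035,0.075,0,0,0]]' |egrep 'pos|width'
python3 - <<'E'
from h import *
c=viewer.calibration('wrist');im=viewer.capture('wrist');cv2.imwrite('pics/w12.png',im)
o=ortho('wrist',im,380,560,215,430,7,3,c);cv2.imwrite('pics/ow12.png',o);print(-c['R'].T@c['t'])
E
python3 go.py 490 318 -4 87.1
```

```text
tool_pos: [492.6, 316.4, 25.4]
width: 13.8
[487.0066804  232.78310464 184.49024079]
24.2 pos [492.6 316.6  25.7] w 13.5 shift m [-0.0012  0.0028  0.0297] rows 0.7154923480037597 turn [-0.2  0.1 -0.1]
```

```bash

python3 -m inch '[[0.01,-0.0012,0.0012,0.008,0,0,0],[0.01,-0.0012,0.0012,0.017,0,0,0],[0.01,-0.0012,0.0012,0.024,0,0,0],[0.01,-0.0012,0.0012,0.024,0,0,0],[0.01,-0.0012,0.0012,0.024,0,0,0],[0.01,-0.0012,0.0012,0.024,0,0,0]]' |egrep 'pos|wrist'
python3 go.py 490 318 -4 87.1
```

```text
tool_pos: [490.3, 317.1, -0.9]
wrist_force: [-1.0, 0.2, -1.5]
24.7 pos [490.3 317.1  -0.9] w 13.6 shift m [-0.0008  0.0004  0.0031] rows 0.07820416759898856 turn [-0.  -0.  -0.1]
```

```bash

python3 -m inch '[[0.01,-0.0005,0,0.001,0,0,0],[0.01,-0.0005,0,0.002,0,0,0],[0.01,-0.0005,0,0.002,0,0,0]]' |egrep 'pos|wrist'
python3 -m inch '[[0.01,0,0,0.001,0,0,0],[0.01,0,0,0.0015,0,0,0],[0.01,0,0,0.0015,0,0,0]]' |egrep 'pos|wrist'
```

```text
tool_pos: [490.2, 317.7, -3.0]
wrist_force: [-0.2, -0.3, -1.7]
tool_pos: [490.4, 317.8, -3.9]
wrist_force: [-1.0, -0.5, 2.1]
```

```bash

python3 -m inch '[[0.035,0,0,0,0,0,0],[0.035,0,0,0,0,0,0],[0.035,0,0,0,0,0,0],[0.035,0,0,-0.02,0,0,0],[0.035,0,0,-0.06,0,0,0],[0.035,0,0,-0.1,0,0,0],[0.06,0,0,-0.12,0,0,0],[0.06,0,0,-0.12,0,0,0]]' |egrep 'pos|width'
python3 go.py 451 -111 110 58.4
```

```text
tool_pos: [492.8, 319.4, 122.8]
width: 58.1
25.8667 pos [492.8 319.4 122.8] w 58.1 shift m [0.4321 0.0196 0.0098] rows 10.375539579097024 turn [-0.4  0.5 28.6]
```

```bash

python3 -m inch '[[0.065,0.432,0.02,0.006,0,0,28.6],[0.065,0.432,0.02,0.006,0,0,28.6],[0.065,0.432,0.02,0.006,0,0,28.6],[0.065,0.432,0.02,0.006,0,0,28.6],[0.065,0.432,0.02,0.006,0,0,28.6],[0.065,0.432,0.02,0.006,0,0,28.6],[0.065,0.432,0.02,0.006,0,0,28.6],[0.065,0.432,0.02,0.006,0,0,28.6],[0.065,0.432,0.02,0.006,0,0,28.6],[0.065,0.432,0.02,0.006,0,0,28.6],[0.065,0.432,0.02,0.006,0,0,28.6],[0.065,0.432,0.02,0.006,0,0,28.6]]' |egrep 'pos|width'
python3 -m inch '[[0.065,0,0,0,0,0,0],[0.065,0,0,0,0,0,0],[0.065,0,0,0,0,0,0],[0.065,0,0,0,0,0,0]]' |egrep 'pos|width'
python3 - <<'E'
from h import *
c=viewer.calibration('wrist');im=viewer.capture('wrist')
o=ortho('wrist',im,380,520,-190,-40,34,3,c);cv2.imwrite('pics/ow13.png',o);print(-c['R'].T@c['t'])
i=o.astype(int);m=((i[...,2]-i[...,0])<45)&(i.sum(2)>330)
m=cv2.morphologyEx(m.astype(np.uint8),cv2.MORPH_OPEN,np.ones((5,5)))
k,l,st,ce=cv2.connectedComponentsWithStats(m)
for j in range(1,k):
    if st[j,4]>800:
        p=np.argwhere(l==j);p=np.stack([520-p[:,0]/3,-40-p[:,1]/3],1).astype(np.float32)
        print(st[j],[np.round(v,1) for v in cv2.minAreaRect(p)])
E
python3 go.py 451 -111 2 58.4
```

```text
tool_pos: [447.1, -115.8, 109.7]
width: 65.0
tool_pos: [448.0, -111.7, 109.7]
width: 65.3
[ 403.86556323 -182.96454876  268.97040724]
[  110   113   222   192 21946] [array([ 450.2, -114.8]), array([68.7, 38.4]), np.float64(59.3)]
27.25 pos [ 448.  -111.8  109.8] w 64.8 shift m [-0.0023 -0.0021  0.1078] rows 2.585365061269851 turn [-0.  -0.   0.1]
```

```bash

python3 -m inch '[[0.065,-0.003,-0.0025,0.03,0,0,-0.7],[0.065,-0.003,-0.0025,0.06,0,0,-0.7],[0.065,-0.003,-0.0025,0.09,0,0,-0.7],[0.065,-0.003,-0.0025,0.095,0,0,-0.7],[0.065,-0.003,-0.0025,0.095,0,0,-0.7],[0.065,-0.003,-0.0025,0.095,0,0,-0.7],[0.065,-0.003,-0.0025,0.095,0,0,-0.7]]' |egrep 'pos|wrist'
python3 go.py 451.8 -111 -5 59
```

```text
tool_pos: [453.1, -111.3, 17.2]
wrist_force: [0.2, 0.1, 1.2]
27.8333 pos [ 453.1 -111.3   17.2] w 65.0 shift m [0.0004 0.0013 0.0222] rows 0.5328497969298577 turn [-0.2  0.1  0.2]
```

```bash

python3 -m inch '[[0.065,0,0.001,0.009,0,0,0],[0.065,0,0.001,0.019,0,0,0],[0.065,0,0.001,0.02,0,0,0],[0.03,0,0.001,0.02,0,0,0],[0.03,0,0.001,0.02,0,0,0],[0.03,0,0.001,0.02,0,0,0],[0.03,0,0.001,0.02,0,0,0],[0.03,0,0.001,0.02,0,0,0],[0.03,0,0.001,0.02,0,0,0]]'
python3 -m inch '[[0.03,0,0,-0.01,0,0,0],[0.03,0,0,-0.04,0,0,0],[0.03,0,0,-0.08,0,0,0],[0.03,0,0,-0.12,0,0,0],[0.03,0,0,-0.12,0,0,0],[0.03,0,0,-0.12,0,0,0]]'
python3 go.py 482.4 153.6 110 87.1
```

```text
clock: 28.58
tool_pos: [451.2, -111.1, -4.6]
tool_rot: [0.0, -0.493, 0.87, -0.001]
wrist_force: [0.9, -0.6, 3.0]
width: 34.9
grasp_force: 62.7
clock: 29.08
tool_pos: [451.5, -110.4, 116.9]
tool_rot: [0.002, -0.493, 0.87, -0.0]
wrist_force: [-0.3, 0.4, -5.7]
width: 34.8
grasp_force: 62.1
29.0833 pos [ 451.5 -110.4  116.9] w 34.8 shift m [-0.2425  0.109   0.0072] rows 6.377539525335219 turn [ -0.2   0.1 -28. ]
```

```bash

python3 -m inch '[[0.03,-0.2425,0.109,0.007,0,0,-28],[0.03,-0.2425,0.109,0.007,0,0,-28],[0.03,-0.2425,0.109,0.007,0,0,-28],[0.03,-0.2425,0.109,0.007,0,0,-28],[0.03,-0.2425,0.109,0.007,0,0,-28],[0.03,-0.2425,0.109,0.007,0,0,-28],[0.03,-0.2425,0.109,0.007,0,0,-28],[0.03,-0.2425,0.109,0.007,0,0,-28],[0.03,-0.2425,0.109,0.05,0,0,-28],[0.03,-0.2425,0.109,0.08,0,0,-28],[0.03,-0.2425,0.109,0.08,0,0,-28],[0.03,-0.2425,0.109,0.08,0,0,-28]]' |egrep 'pos|wrist'
python3 -m inch '[[0.03,0,0,0.00,0,0,0],[0.03,0,0,0,0,0,0],[0.03,0,0,0,0,0,0]]' |egrep 'pos|wrist'
python3 go.py 482.4 153.6 2.5 87.1
```

```text
tool_pos: [479.6, 151.2, 32.1]
wrist_force: [0.9, 0.5, -1.6]
tool_pos: [482.7, 153.6, 36.9]
wrist_force: [-0.3, -0.2, -4.2]
30.3333 pos [482.7 153.6  36.9] w 34.6 shift m [0.0001 0.0004 0.0344] rows 0.8255699330996442 turn [-0.2  0.1  0. ]
```

```bash

python3 -m inch '[[0.03,0,0,0.01,0,0,0],[0.03,0,0,0.02,0,0,0],[0.03,0,0,0.028,0,0,0],[0.03,0,0,0.031,0,0,0],[0.03,0,0,0.031,0,0,0],[0.03,0,0,0.031,0,0,0]]' |egrep 'pos|wrist'
python3 -m inch '[[0.03,0,0,0.001,0,0,0],[0.03,0,0,0.002,0,0,0],[0.03,0,0,0.002,0,0,0]]' |egrep 'pos|wrist'
```

```text
tool_pos: [481.4, 153.0, 3.1]
wrist_force: [0.4, 0.2, -4.8]
tool_pos: [481.7, 153.1, 2.5]
wrist_force: [-4.3, -0.6, 2.1]
```

Floor contact; release, rise, and take a check picture from over the tray centre.

```bash

python3 -m inch '[[0.055,0,0,0,0,0,0],[0.055,0,0,0,0,0,0],[0.055,0,0,0,0,0,0],[0.055,0,0,-0.02,0,0,0],[0.055,0,0,-0.06,0,0,0],[0.055,0,0,-0.1,0,0,0],[0.055,0,0,-0.14,0,0,0],[0.055,0,0,-0.18,0,0,0],[0.055,0,0,-0.18,0,0,0],[0.055,0,0,-0.18,0,0,0]]' |egrep 'pos|width'
python3 go.py 545 300 220 87.1
```

```text
tool_pos: [482.9, 153.9, 184.9]
width: 55.2
31.9167 pos [482.9 153.9 184.9] w 55.2 shift m [-0.1491 -0.0548 -0.0343] rows 3.8975280931927516 turn [-0.3  0.2  0. ]
```

```bash

python3 -m inch '[[0.055,-0.16,-0.055,-0.03,0,0,0],[0.055,-0.16,-0.055,-0.03,0,0,0],[0.055,-0.16,-0.055,-0.03,0,0,0],[0.055,-0.16,-0.055,-0.03,0,0,0],[0.055,-0.16,-0.055,-0.03,0,0,0],[0.055,-0.16,-0.055,-0.03,0,0,0],[0.055,-0.16,-0.055,-0.03,0,0,0]]' |egrep 'pos'
python3 - <<'E'
from h import *
c=viewer.calibration('wrist');im=viewer.capture('wrist')
a=ortho('wrist',im,410,680,50,420,7,1.6,c);print(a.shape,-c['R'].T@c['t'])
cv2.imwrite('pics/final.png',a)
E
```

```text
tool_pos: [544.3, 310.2, 209.7]
(432, 592, 3) [539.63325808 227.16565346 369.11438443]
```

View pics/final.png

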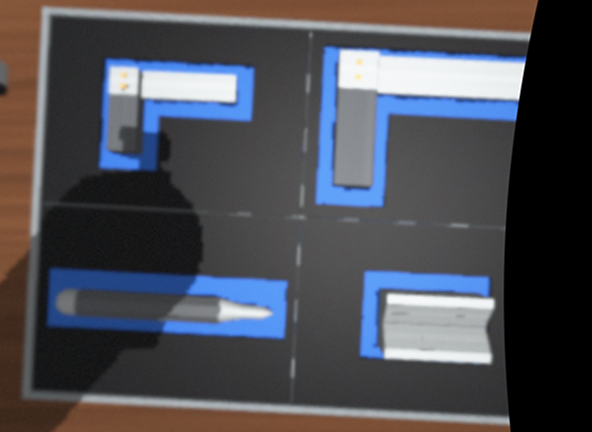

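```bash
python3 -c "
from plant import order
print(order.finish_job())"
```

```text
the job is handed in; nothing more can be done
None
```

I put both squares, the centre punch and the V-block (groove up) down in their matching recesses, didn't handle the ink bottle or gusset plate, and handed the job in at about 32 s. The last picture showed everything in place except the large square's blade tip, which was out of view, and no verdict came back.

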